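# Lower the eyepiece case's lid

## Robot

A 6-joint arm with a two-finger parallel gripper is mounted at the origin on the work surface. World frame = base frame: x ahead of the robot, y to its left, z up, the work surface at z = 0. Lengths are in m, angles in rad, forces in N, time in s.
With the tool pointing down it reaches from about 0.3 to 1 m from the base axis. Payload 5.1 kg.
Tool frame: the origin (TCP) lies midway between the tips of the shut fingers; the grasp point (between the pads) lies 19 mm behind it; x points along the fingers, y is the direction in which the jaws open and shut, and the axes are right-handed (so a half turn about x gives the same grasp; the last joint's range is limited). The gripper opens to 95 mm and grips with 3 to 60 N. Pads are 20 mm wide; open, the fingers measure 119 mm over their backs; the gripper's body (75 mm by 180 mm) begins 59 mm behind the grasp point.
Start: joints at [-1.358, 0.124, 1.65, -0, 1.367, -0.083], TCP at [0.189, -0.622, 0.215] pointing down, gripper open.
Joint ranges: [-2.61, 2.61], [-1.02, 2.33], [0.03, 2.71], [-1.35, 4.49], [0.32, 2.68], [-2.91, 2.91]. Speed limits (rad/s): [2.57, 2.57, 3.14, 3.14, 3.14, 3.14].

## Interface

Orientations are given as a unit quaternion [x, y, z, w].
In Python, from station import sense, capture, camera_model, hand_in gives the robot as it stands.
- The arm moves only by the tool apply_moves, never from a script. Its argument "increments" is a list of rows, each a list of 7 numbers: the shift along the tool's x, y, z in cm, then the turn, a rotation vector about the tool's x, y, z in degrees, then the finger opening in cm, from 0 to 9.51. In form: [[x, y, z, rx, ry, rz, gripper], ...]. A call has 1 to 8 rows; each row shifts and turns the pose as measured when the row begins, along the tool's axes as they then stand; what a row does not reach is not made up. A row lasts 1/12 s, in which the tool goes at most 41.7 mm and 7.16 degrees, less where a joint would pass 70% of its speed; a pose out of reach is approached as far as the arm can. A call is refused whole if a number of a shift passes 4.17 or a number of a turn 7.16, either way. A call with a gripper value outside its range is refused whole. The fingers move at their own pace and stop on an object; "force" is the grip in N (left out, the last holds). Time passes only in rows, so rows that do not move let the fingers close. It gives the time, the measured TCP pose, the force and the opening at its end, in the units of the state.
- sense(): the state, without advancing time (a new reading comes with each control period).
- capture(name): name is "side" or "top"; returns (picture, depth): 400x640x3 uint8, red, green, blue; 400x640 float32, m along the optical axis (not along the pixel's ray), 0 where there is no reading.
- camera_model(name): a dict with "intrinsics" (3x3 intrinsics, pixels), "D" ([k1, k2, p1, p2, k3] as OpenCV has them; the pictures are not rectified), "eye" and "attitude" of the camera in the world. Camera axes: x right, y down, z forward; pixel columns grow to the right and rows downward; lengths in m; the calibration is good to about 2 mm. A picture is of the moment at which its call begins. camera_model takes no time and is no camera call.
- hand_in(): hands the job in, once; it reports no verdict.
The state is a dict: "clock": time; "joints": joint angles; "qd": joint speeds; "joint_torque": joint torques, N m; "tcp_pos": TCP position; "eef_rot": TCP orientation; "wrist_force": force on the tool from outside, world axes, zero at the start; "ft_torque": the same for the moment, N m; "gripper_width": finger opening in m.
Only numpy, scipy, OpenCV 4.12 (cv2) and the standard library are available. Lean on these libraries where they do the work, as an engineer would, in place of code of your own. Each camera call takes 0.05 s, during which the arm holds its last target. There are 200 camera calls.

## Task

Close the eyepiece case, whose lid leans open: tip the lid forward past its balance point, catch it on a finger as it starts to fall, and lower it on the finger until it rests shut on the rim, without letting it drop or slam. Touch the lid only lightly with the fingers and never pinch or grip it; the case must stay where it stands, and the things around it must be left alone. Finish with the hand clear.

Things in the scene. Friction and masses are not known exactly. Their poses are not given: they have to be found in the camera images.
- case: Grey plastic eyepiece case, loose on the table (2.5 kg, rubber feet), 140 deep (x) x 200 wide (y) x 70 high to its rim. Origin: centre of its underside; x points from its open front to its hinge side, y along the hinge, z up. Inside, foam and metal eyepieces, over 20 mm below the rim. It carries the lid.
- hinge (a point): Middle of the lid's hinge line: on the case's back edge at rim height (70 mm above the table, 70 mm behind the case's centre). Fixed to the case; axes as the case's, the hinge line is its y.
- lid (a joint): Lid angle: 0 = shut on the rim, 1.571 = upright, 1.8 = back stop. A plate 140 long from the hinge, 200 wide, 10 thick, about 0.22 kg, its underside through the hinge line. It turns freely: beyond its balance point (about 1.53) it leans back against the stop, as at the start; short of it nothing holds it and it falls shut, hard, in under a second.
- lip (a point): Middle of the outer edge of the lid's lip, 162 mm from the hinge line: a strip 120 wide (along the hinge), 5 thick, jutting 22 mm from the lid's free edge. Lid upright: uppermost, 232 mm up, and an open gripper passes over it with a finger on either side. Lid shut: it juts out level, 70 mm up, in front of the case's front wall, with room for a finger below.
- eyepiece: Bystander, not to be disturbed: aluminium telescope eyepiece, a stepped cylinder 44 across, 66 high, standing upright by one end of the case. Origin: centre of its underside.
- tape: Bystander, not to be disturbed: roll of black tape lying flat, 90 across, 24 high, behind the case's hinge side. Origin: centre of its underside.
- notes: Bystander, not to be disturbed: pad of paper notes, 76 x 76 x 14. Origin: centre of its underside.
- mug: Bystander, not to be disturbed: white mug, 80 across, 92 high. Origin: centre of its underside.
- stapler: Bystander, not to be disturbed: stapler, 140 x 36 x 41 high. Origin: centre of its underside.
- phone: Bystander, not to be disturbed: black phone lying flat, 150 x 72 x 9. Origin: centre of its underside.
Mind the look-alikes: they are no part of the job. Leave any orange or pink look-alike of the case alone.

How it is judged:
By the outcome, as a careful person would: the job done as asked, in the order asked, and still so for the second after the job is handed in, with the robot touching nothing.
It also fails if it takes over 45 s, if anything falls off the work surface, if the arm or the gripper's body presses on something with over 40 N, if the wrist force passes 120 N, or if a joint passes its speed limit or range.

## Working session

There is one attempt and no reset: what is moved stays moved. The work goes in short steps, Python scripts to look and compute and a tool call to move; the robot and the scene stay as the last step left them, time stands still between calls to the robot, and variables do not carry over. Pictures are saved under pics/ and viewed, about 8 in all and at most 12, crops included, and the job is handed in when it is done.

Besides the shell and the picture viewer there is one more tool, called after "Emit:" as name(argument=value, ...) on one line, values as JSON. apply_moves: Moves the arm, as the interface text tells. Its arguments: {"type":"object","properties":{"increments":{"type":"array","items":{"type":"array","items":{"type":"number"}}},"force":{"type":"number"}},"required":["increments"]}

```bash
mkdir -p pics; ls; python3 - <<'E'
from station import *
import cv2,numpy as np
for n in("side","top"):
    p,d=capture(n); cv2.imwrite(f"pics/{n}0.png",p[:,:,::-1]); np.save(f"{n}0.npy",d); print(n,camera_model(n))
print(sense())
E
```

```text
pics
side {'intrinsics': array([[407.14804695,   0.        , 318.08662466],
       [  0.        , 407.14804695, 206.28310157],
       [  0.        ,   0.        ,   1.        ]]), 'D': array([-0.05667754,  0.        ,  0.        ,  0.        ,  0.        ]), 'eye': array([ 0.28147724, -1.21825384,  0.81608898]), 'attitude': array([ 0.86844479, -0.05199776,  0.02891603, -0.49220295])}
top {'intrinsics': array([[423.62083212,   0.        , 311.44312307],
       [  0.        , 423.62083212, 200.51136385],
       [  0.        ,   0.        ,   1.        ]]), 'D': array([-0.08443983,  0.        ,  0.        ,  0.        ,  0.        ]), 'eye': array([ 0.12506071, -0.02355857,  1.51298354]), 'attitude': array([ 0.73367488, -0.66985133,  0.07772401, -0.08354242])}
{'clock': 0.1, 'joints': array([-1.35762024e+00,  1.24441438e-01,  1.65152013e+00,  2.00554326e-05,
        1.36749090e+00, -8.26107498e-02]), 'qd': array([ 0.00205028, -0.00039814, -0.00382766,  0.00029712,  0.00087667,
        0.00066945]), 'joint_torque': array([ 9.58284681e-05, -4.18881297e+01, -3.61096644e+01,  7.77630508e-02,
        4.61679418e-02, -6.60709929e-05]), 'tcp_pos': array([ 0.18931988, -0.62122082,  0.21351919]), 'eef_rot': array([-0.69935172, -0.10485076,  0.69942366, -0.10353757]), 'wrist_force': array([-0.48377168, -0.0908787 , -0.77008182]), 'ft_torque': array([ 0.02895228,  0.01279622, -0.0025942 ]), 'gripper_width': 0.09526877408445192}
```

View pics/side0.png

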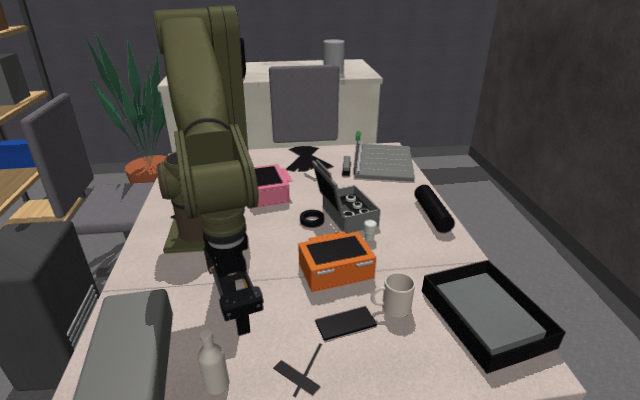

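View pics/top0.png

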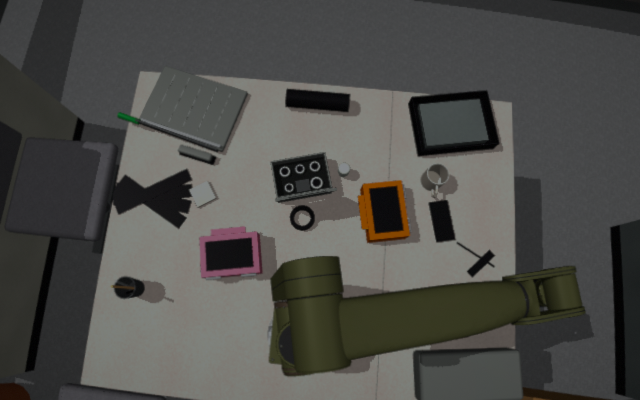

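The side view shows the grey case at about (350,205), its lid leaning left towards the robot, with the eyepiece at (370,230) and the tape at (312,217). The top view shows the case at (302,177), lid edge-on along row ~198, tape at (302,217), eyepiece at (344,169). The hinge faces the robot.

```bash
cat > h.py <<'E'
from station import *
import cv2,numpy as np
from scipy.spatial.transform import Rotation as R
def cloud(n,d,u0,u1,v0,v1):
    m=camera_model(n);K,D=m["intrinsics"],m["D"]
    v,u=np.mgrid[v0:v1,u0:u1];z=d[v0:v1,u0:u1].ravel().astype(float)
    xy=cv2.undistortPoints(np.c_[u.ravel(),v.ravel()].astype(float)[:,None],K,D)[:,0]
    P=np.c_[xy*z[:,None],z]
    return R.from_quat(m["attitude"]).apply(P)+m["eye"]
E
python3 - <<'E'
from h import *
C={}
for n,b in(("top",(262,345,140,235)),("side",(295,400,150,255))):
    C[n]=cloud(n,np.load(f"{n}0.npy"),*b)
    P=C[n]
    for lo,hi in((.005,.035),(.035,.062),(.062,.078),(.08,.15),(.15,.2),(.2,.22),(.22,.26)):
        q=P[(P[:,2]>lo)&(P[:,2]<hi)]
        if len(q): print(n,lo,hi,len(q),np.percentile(q,2,axis=0).round(3),np.percentile(q,98,axis=0).round(3))
    q=P[(P[:,2]>.062)&(P[:,2]<.078)].astype(np.float32)
    print(cv2.minAreaRect(q[:,:2].copy()))
    q=P[(P[:,2]>.09)&(P[:,2]<.25)]; 
    if len(q)>10:
        c=q.mean(0);w=np.linalg.svd(q-c)[2];print("lid",c,w)
        h=q[q[:,2]>.21];print("lip",len(h),h.mean(0),h.min(0),h.max(0))
E
```

```text
top 0.005 0.035 1332 [ 0.359 -0.098  0.005] [0.698 0.187 0.035]
top 0.035 0.062 1366 [ 0.49  -0.053  0.035] [0.63  0.144 0.059]
top 0.062 0.078 350 [ 0.466 -0.1    0.063] [0.637 0.158 0.076]
top 0.08 0.15 7 [ 0.438 -0.037  0.082] [0.577 0.118 0.142]
top 0.15 0.2 43 [ 0.425 -0.059  0.157] [0.471 0.101 0.2  ]
top 0.2 0.22 131 [ 0.42  -0.072  0.201] [0.475 0.115 0.211]
top 0.22 0.26 61 [ 0.429 -0.032  0.224] [0.461 0.077 0.233]
((0.5610250234603882, 0.0215204656124115), (0.14100013673305511, 0.26032915711402893), 15.701873779296875)
lid [0.44667744 0.02158688 0.20605842] [[-0.2701217   0.96279697  0.00750144]
 [ 0.09875578  0.03545514 -0.99447988]
 [-0.95774817 -0.26788978 -0.10465896]]
lip 72 [0.44431172 0.02460622 0.22560748] [ 0.42283478 -0.05157305  0.21016231] [0.46939017 0.10369508 0.23496704]
side 0.005 0.035 2266 [ 0.379 -0.109  0.006] [0.865 0.601 0.034]
side 0.035 0.062 1064 [ 0.466 -0.122  0.035] [0.659 0.502 0.061]
side 0.062 0.078 471 [ 0.346 -0.244  0.062] [0.637 0.156 0.078]
side 0.08 0.15 1194 [ 0.363 -0.284  0.08 ] [0.541 0.095 0.145]
side 0.15 0.2 249 [ 0.424 -0.075  0.151] [0.487 0.111 0.198]
side 0.2 0.22 124 [ 0.423 -0.074  0.2  ] [0.478 0.11  0.219]
side 0.22 0.26 42 [ 0.43  -0.038  0.22 ] [0.462 0.079 0.229]
((0.5116955041885376, -0.061480432748794556), (0.47659826278686523, 0.23136240243911743), 72.4520492553711)
lid [0.45936331 0.00464165 0.16266209] [[-0.29988198  0.94813054  0.10544799]
 [-0.1472884  -0.15522616  0.97683723]
 [ 0.94253749  0.27740462  0.18619816]]
lip 75 [0.44676991 0.01820201 0.22102306] [ 0.42861636 -0.03917426  0.2101041 ] [0.4654744  0.08091107 0.22958068]
```

```bash
python3 - <<'E'
from h import *
T=cloud("top",np.load("top0.npy"),262,337,140,205);S=cloud("side",np.load("side0.npy"),312,385,155,240)
def box(P,lo,hi):
    return P[(P[:,2]>lo)&(P[:,2]<hi)&(P[:,0]>.38)&(P[:,0]<.72)&(P[:,1]>-.12)&(P[:,1]<.2)]
q=box(T,.045,.076); r=cv2.minAreaRect(q[:,:2].astype(np.float32)); print("rim",len(q),r)
for a in np.deg2rad([14,15,15.7,16.5]):
    f=np.array([np.cos(a),np.sin(a)]);s=np.array([-f[1],f[0]])
    for n,P,lo,hi in(("rimT",T,.05,.076),("rimS",S,.064,.076),("topT",T,.19,.26),("topS",S,.19,.26),("lipT",T,.215,.26),("lipS",S,.215,.26)):
        q=box(P,lo,hi);e=np.c_[q[:,:2]@f,q[:,:2]@s]
        print(round(np.rad2deg(a),1),n,len(q),np.percentile(e,[1,99],axis=0).round(4).tolist(),e.mean(0).round(4))
# eyepiece
E=cloud("top",np.load("top0.npy"),334,356,155,185);E=E[E[:,2]>.05];print("eyep",len(E),E.mean(0),E.min(0),E.max(0))
st=sense();Rt=R.from_quat(st["eef_rot"]);j=st["joints"]
print(Rt.as_matrix().round(3))
W=R.from_euler('ZY',[j[0],j[1]+j[2]])*R.from_euler('ZYZ',[j[3],j[4],j[5]])
print((W.inv()*Rt).as_matrix().round(3))
W=R.from_euler('ZY',[j[0],j[1]+j[2]])*R.from_euler('ZYZ',[j[3],j[4],-j[5]])
print((W.inv()*Rt).as_matrix().round(3))
E
```

```text
rim 773 ((0.5529425144195557, 0.050534218549728394), (0.1408674567937851, 0.19991785287857056), 15.590241432189941)
14.0 rimT 468 [[0.4778, -0.1845], [0.6179, 0.0151]] [ 0.563  -0.0876]
14.0 rimS 239 [[0.4646, -0.2577], [0.6205, 0.0155]] [ 0.5587 -0.133 ]
14.0 topT 201 [[0.4331, -0.185], [0.4462, 0.0106]] [ 0.4382 -0.0871]
14.0 topS 212 [[0.434, -0.1876], [0.4463, 0.006]] [ 0.4389 -0.0996]
14.0 lipT 63 [[0.4331, -0.1437], [0.441, -0.0282]] [ 0.437  -0.0866]
14.0 lipS 58 [[0.434, -0.1488], [0.4424, -0.0272]] [ 0.4376 -0.0913]
15.0 rimT 468 [[0.4773, -0.1934], [0.6152, 0.0052]] [ 0.5614 -0.0974]
15.0 rimS 239 [[0.4637, -0.2673], [0.6182, 0.0054]] [ 0.5563 -0.1428]
15.0 topT 201 [[0.4325, -0.1926], [0.4434, 0.0029]] [ 0.4366 -0.0948]
15.0 topS 212 [[0.433, -0.1953], [0.4436, -0.0017]] [ 0.437  -0.1073]
15.0 lipT 63 [[0.4324, -0.1514], [0.4389, -0.0358]] [ 0.4354 -0.0942]
15.0 lipS 58 [[0.4328, -0.1565], [0.4402, -0.0348]] [ 0.4359 -0.0989]
15.7 rimT 468 [[0.4765, -0.2004], [0.6143, -0.0014]] [ 0.5602 -0.1043]
15.7 rimS 239 [[0.4624, -0.2739], [0.6165, -0.0016]] [ 0.5545 -0.1496]
15.7 to
[... 310 characters left out ...]
131, -0.0089]] [ 0.5587 -0.1121]
16.5 rimS 239 [[0.4605, -0.2815], [0.6144, -0.0095]] [ 0.5524 -0.1573]
16.5 topT 201 [[0.4293, -0.2039], [0.4417, -0.0087]] [ 0.434  -0.1062]
16.5 topS 212 [[0.4299, -0.2069], [0.4394, -0.0132]] [ 0.4341 -0.1187]
16.5 lipT 63 [[0.4298, -0.1627], [0.4361, -0.0472]] [ 0.4328 -0.1056]
16.5 lipS 58 [[0.4296, -0.1679], [0.4377, -0.0462]] [ 0.4332 -0.1103]
eyep 127 [ 0.57011233 -0.09710377  0.12180009] [ 0.12506071 -0.12016397  0.05375843] [ 0.61057915 -0.02355857  1.51298354]
[[-0.     0.291 -0.957]
 [ 0.002 -0.957 -0.291]
 [-1.    -0.002 -0.   ]]
[[-0. -1. -0.]
 [ 0.  0. -1.]
 [ 1. -0.  0.]]
[[-0.    -0.986 -0.164]
 [ 0.     0.164 -0.986]
 [ 1.    -0.     0.   ]]
```

Emit:
apply_moves(increments=[[-2,-2,-2.6,0,0,0,3],[-2,-2,-2.6,0,0,0,3],[-2,-2,-2.6,0,0,0,3],[-2,-2,-2.6,0,0,0,3],[-2,-2,-2.6,0,0,0,3],[-2,-2,-2.6,0,0,0,3],[-2,-2,-2.6,0,0,0,3],[-2,-2,-2.6,0,0,0,3]])

```text
clock: 0.77
tcp_pos: [0.3422, -0.4004, 0.367]
eef_rot: [-0.698, -0.109, 0.702, -0.091]
wrist_force: [0.4, -0.4, -0.6]
gripper_width: 0.0474
```

```bash
cat >> h.py <<'E'
a=np.deg2rad(15.6);F=np.array([np.cos(a),np.sin(a),0]);S_=np.array([-np.sin(a),np.cos(a),0]);Z=np.array([0,0,1.])
H=.476*F-.100*S_+.07*Z
CM=np.array([[0,-1,0],[0,0,-1],[1,0,0.]])
def toolR(th,phi,sg):
    t=np.cos(phi)*S_-np.sin(phi)*Z
    n=Z*np.cos(th)-F*np.sin(th)
    y=n-t*(n@t);y*=sg/np.linalg.norm(y)
    return R.from_matrix(np.c_[t,y,np.cross(t,y)])
def wristj(Rt,j1,pitch):
    M=R.from_euler('ZY',[j1,pitch]).inv()*Rt*R.from_matrix(CM).inv()
    return M.as_euler('ZYZ')
def rows(p,Rt,g,n,st=None):
    "constant-rate rows from the present pose to p,Rt"
    st=st or sense();R0=R.from_quat(st["eef_rot"])
    dv=(R0.inv()*Rt).as_rotvec(degrees=True)/n
    out=[]
    for i in range(n):
        Ri=R0*R.from_rotvec(dv*i,degrees=True)
        d=Ri.inv().apply((np.array(p)-st["tcp_pos"])/n)*100
        out.append([*d.round(2),*dv.round(1),g])
    print(n,[[float(v) for v in r] for r in out])
E
python3 - <<'E'
from h import *
st=sense();print(st["joints"].round(3))
W=lambda j,s4:R.from_euler('ZY',[j[0],j[1]+j[2]])*R.from_euler('ZYZ',[s4*j[3],j[4],j[5]])*R.from_matrix(CM)
for s4 in(1,-1):print(s4,(W(st["joints"],s4).inv()*R.from_quat(st["eef_rot"])).magnitude())
for phi in np.deg2rad([25,35]):
  for sg in(1,-1):
    for th in(1.8,.9,0):
      for j1,pt in((-.6,1.8),(-.3,1.6),(-.6,2.2)):
        print(round(phi,2),sg,th,j1,pt,wristj(toolR(th,phi,sg),j1,pt).round(2))
E
```

```text
[-0.969 -0.185  1.701  0.006  1.651  0.318]
1 2.2401453549589117e-16
-1 0.011883936836422528
0.44 1 1.8 -0.6 1.8 [0.8  2.19 2.24]
0.44 1 1.8 -0.3 1.6 [1.05 2.07 2.64]
0.44 1 1.8 -0.6 2.2 [0.66 1.89 1.94]
0.44 1 0.9 -0.6 1.8 [0.8  2.19 3.07]
0.44 1 0.9 -0.3 1.6 [ 1.05  2.07 -2.81]
0.44 1 0.9 -0.6 2.2 [0.66 1.89 2.77]
0.44 1 0 -0.6 1.8 [ 0.8   2.19 -2.26]
0.44 1 0 -0.3 1.6 [ 1.05  2.07 -1.87]
0.44 1 0 -0.6 2.2 [ 0.66  1.89 -2.56]
0.44 -1 1.8 -0.6 1.8 [ 0.8   2.19 -0.9 ]
0.44 -1 1.8 -0.3 1.6 [ 1.05  2.07 -0.5 ]
0.44 -1 1.8 -0.6 2.2 [ 0.66  1.89 -1.2 ]
0.44 -1 0.9 -0.6 1.8 [ 0.8   2.19 -0.07]
0.44 -1 0.9 -0.3 1.6 [1.05 2.07 0.33]
0.44 -1 0.9 -0.6 2.2 [ 0.66  1.89 -0.37]
0.44 -1 0 -0.6 1.8 [0.8  2.19 0.88]
0.44 -1 0 -0.3 1.6 [1.05 2.07 1.28]
0.44 -1 0 -0.6 2.2 [0.66 1.89 0.58]
0.61 1 1.8 -0.6 1.8 [0.64 2.07 2.18]
0.61 1 1.8 -0.3 1.6 [0.87 2.01 2.57]
0.61 1 1.8 -0.6 2.2 [0.56 1.74 1.94]
0.61 1 0.9 -0.6 1.8 [0.64 2.07 2.94]
0.61 1 0.9 -0.3 1.6 [ 0.87  2.01 -2.94]
0.61 1 0.9 -0.6 2.2 [0.56 1.74 2.7 ]
0.61 1 0 -0.6 1.8 [ 0.64  2.07 -2.35]
0.61 1 0 -0.3 1.6 [ 0.87  2.01 -1.95]
0.61 1 0 -0.6 2.2 [ 0.56  1.74 -2.59]
0.61 -1 1.8 -0.6 1.8 [ 0.64  2.07 -0.96]
0.61 -1 1.8 -0.3 1.6 [ 0.87  2.01 -0.57]
0.61 -1 1.8 -0.6 2.2 [ 0.56  1.74 -1.2 ]
0.61 -1 0.9 -0.6 1.8 [ 0.64  2.07 -0.2 ]
0.61 -1 0.9 -0.3 1.6 [0.87 2.01 0.2 ]
0.61 -1 0.9 -0.6 2.2 [ 0.56  1.74 -0.44]
0.61 -1 0 -0.6 1.8 [0.64 2.07 0.8 ]
0.61 -1 0 -0.3 1.6 [0.87 2.01 1.19]
0.61 -1 0 -0.6 2.2 [0.56 1.74 0.56]
```

```bash
cat >> h.py <<'E'
PHI=np.deg2rad(30)
def pose(th,n=None,rho=.155,s=-.035,g=.03):
    "n: height of TCP over the lid's underside; None: lower finger touching the lip's end. s from hinge middle"
    Rt=toolR(th,PHI,-1);y=Rt.as_matrix()[:,1]
    r=F*np.cos(th)+Z*np.sin(th);nu=Z*np.cos(th)-F*np.sin(th)
    b=H+rho*r+s*S_
    if n is None:
        c=max(y@(H+rho*r+q*S_-b) for q in(-.060,s))
        n=(c-g/2)/(y@nu)
    return b+n*nu,Rt
E
python3 - <<'E'
from h import *
for th in(1.8,1.5,1,.5,0):
    p,Rt=pose(th);print(th,p.round(3),((p-H)@(Z*np.cos(th)-F*np.sin(th))).round(4))
p,Rt=pose(1.8,.0025);t=Rt.as_matrix()[:,0]
print(p); st=sense()
n=int(np.ceil((R.from_quat(st["eef_rot"]).inv()*Rt).magnitude()*57.3/6));print(n)
rows(p-.12*t,Rt,3,max(n,12))
E
```

```text
1.8 [ 0.447 -0.015  0.218] 0.0151
1.5 [ 0.492 -0.003  0.226] 0.0142
1 [0.568 0.018 0.205] 0.0093
0.5 [0.624 0.034 0.149] 0.0049
0 [0.644 0.04  0.073] 0.0029
[ 0.45850558 -0.0121462   0.22037838]
19
19 [[0.49, -1.23, -1.16, -4.8, 2.7, -2.2, 3.0], [0.59, -1.11, -1.23, -4.8, 2.7, -2.2, 3.0], [0.69, -0.98, -1.29, -4.8, 2.7, -2.2, 3.0], [0.78, -0.84, -1.33, -4.8, 2.7, -2.2, 3.0], [0.88, -0.7, -1.35, -4.8, 2.7, -2.2, 3.0], [0.96, -0.55, -1.36, -4.8, 2.7, -2.2, 3.0], [1.05, -0.4, -1.35, -4.8, 2.7, -2.2, 3.0], [1.12, -0.25, -1.33, -4.8, 2.7, -2.2, 3.0], [1.19, -0.09, -1.29, -4.8, 2.7, -2.2, 3.0], [1.25, 0.06, -1.23, -4.8, 2.7, -2.2, 3.0], [1.3, 0.21, -1.16, -4.8, 2.7, -2.2, 3.0], [1.34, 0.35, -1.07, -4.8, 2.7, -2.2, 3.0], [1.38, 0.49, -0.97, -4.8, 2.7, -2.2, 3.0], [1.4, 0.62, -0.86, -4.8, 2.7, -2.2, 3.0], [1.41, 0.74, -0.74, -4.8, 2.7, -2.2, 3.0], [1.41, 0.85, -0.61, -4.8, 2.7, -2.2, 3.0], [1.4, 0.95, -0.46, -4.8, 2.7, -2.2, 3.0], [1.38, 1.03, -0.32, -4.8, 2.7, -2.2, 3.0], [1.36, 1.1, -0.16, -4.8, 2.7, -2.2, 3.0]]
```

Emit:
apply_moves(increments=[[0.5,-1.2,-1.2,-4.8,2.7,-2.2,3],[0.6,-1.1,-1.2,-4.8,2.7,-2.2,3],[0.7,-1.0,-1.3,-4.8,2.7,-2.2,3],[0.8,-0.8,-1.3,-4.8,2.7,-2.2,3],[0.9,-0.7,-1.3,-4.8,2.7,-2.2,3],[1.0,-0.6,-1.3,-4.8,2.7,-2.2,3],[1.0,-0.4,-1.3,-4.8,2.7,-2.2,3],[1.1,-0.2,-1.3,-4.8,2.7,-2.2,3]])

```text
clock: 1.43
tcp_pos: [0.4071, -0.2692, 0.339]
eef_rot: [0.719, 0.462, -0.479, 0.2]
wrist_force: [0.2, 0.8, 0.3]
gripper_width: 0.03
```

```bash
python3 - <<'E'
from h import *
p,Rt=pose(1.8,.0025);t=Rt.as_matrix()[:,0]
st=sense();print(st["tcp_pos"],st["joints"].round(2),(R.from_quat(st["eef_rot"]).inv()*Rt).magnitude()*57.3)
rows(p-.12*t,Rt,3,14)
E
```

```text
[ 0.40711555 -0.26924829  0.3390428 ] [-0.93 -0.13  1.76  0.4   1.83 -0.32] 62.51204370485254
14 [[0.96, -0.0, -0.91, -3.6, 2.1, -1.7, 3.0], [0.99, 0.08, -0.87, -3.6, 2.1, -1.7, 3.0], [1.02, 0.16, -0.83, -3.6, 2.1, -1.7, 3.0], [1.04, 0.24, -0.78, -3.6, 2.1, -1.7, 3.0], [1.06, 0.32, -0.72, -3.6, 2.1, -1.7, 3.0], [1.08, 0.4, -0.66, -3.6, 2.1, -1.7, 3.0], [1.09, 0.47, -0.59, -3.6, 2.1, -1.7, 3.0], [1.1, 0.53, -0.52, -3.6, 2.1, -1.7, 3.0], [1.1, 0.59, -0.44, -3.6, 2.1, -1.7, 3.0], [1.09, 0.65, -0.37, -3.6, 2.1, -1.7, 3.0], [1.09, 0.7, -0.28, -3.6, 2.1, -1.7, 3.0], [1.08, 0.75, -0.2, -3.6, 2.1, -1.7, 3.0], [1.06, 0.79, -0.11, -3.6, 2.1, -1.7, 3.0], [1.04, 0.82, -0.02, -3.6, 2.1, -1.7, 3.0]]
```

Emit:
apply_moves(increments=[[1.0,0,-0.9,-3.6,2.1,-1.7,3],[1.0,0.1,-0.9,-3.6,2.1,-1.7,3],[1.0,0.2,-0.8,-3.6,2.1,-1.7,3],[1.0,0.2,-0.8,-3.6,2.1,-1.7,3],[1.1,0.3,-0.7,-3.6,2.1,-1.7,3],[1.1,0.4,-0.7,-3.6,2.1,-1.7,3],[1.1,0.5,-0.6,-3.6,2.1,-1.7,3],[1.1,0.5,-0.5,-3.6,2.1,-1.7,3]])

```text
clock: 2.1
tcp_pos: [0.4515, -0.1731, 0.3007]
eef_rot: [0.645, 0.68, -0.249, 0.245]
wrist_force: [-0.1, 0.6, 0.0]
gripper_width: 0.0294
```

```bash
python3 - <<'E'
from h import *
p,Rt=pose(1.8,.0025);t=Rt.as_matrix()[:,0]
st=sense();print(st["tcp_pos"],st["joints"].round(2),(R.from_quat(st["eef_rot"]).inv()*Rt).magnitude()*57.3)
rows(p-.10*t,Rt,3,8)
E
```

```text
[ 0.45145129 -0.1730822   0.30069881] [-0.79  0.05  1.76  0.57  1.99 -0.77] 24.728341631617734
8 [[0.96, 0.43, -0.34, -2.5, 1.4, -1.1, 3.0], [0.96, 0.46, -0.3, -2.5, 1.4, -1.1, 3.0], [0.96, 0.49, -0.25, -2.5, 1.4, -1.1, 3.0], [0.95, 0.52, -0.21, -2.5, 1.4, -1.1, 3.0], [0.95, 0.55, -0.16, -2.5, 1.4, -1.1, 3.0], [0.94, 0.57, -0.11, -2.5, 1.4, -1.1, 3.0], [0.93, 0.59, -0.06, -2.5, 1.4, -1.1, 3.0], [0.92, 0.61, -0.01, -2.5, 1.4, -1.1, 3.0]]
```

Emit:
apply_moves(increments=[[1.0,0.4,-0.3,-2.6,1.5,-1.2,3],[1.0,0.5,-0.3,-2.6,1.5,-1.2,3],[1.0,0.5,-0.3,-2.6,1.5,-1.2,3],[1.0,0.5,-0.2,-2.6,1.5,-1.2,3],[1.0,0.6,-0.2,-2.6,1.5,-1.2,3],[1.0,0.6,-0.1,-2.6,1.5,-1.2,3],[0.9,0.6,-0.1,-2.6,1.5,-1.2,3],[0.9,0.6,0,-2.6,1.5,-1.2,3]])

```text
clock: 2.77
tcp_pos: [0.4807, -0.0878, 0.2635]
eef_rot: [0.549, 0.792, -0.065, 0.259]
wrist_force: [-0.4, -0.1, 0.0]
gripper_width: 0.03
```

```bash
python3 - <<'E'
from h import *
p,Rt=pose(1.8,.0025);t=Rt.as_matrix()[:,0]
st=sense();print(st["tcp_pos"],p-.1*t,st["joints"].round(2),(R.from_quat(st["eef_rot"]).inv()*Rt).magnitude()*57.3)
rows(p,Rt,3,8)
o=[]
for n,b in(("side",(290,130,400,250)),("top",(255,130,385,240))):
    q,d=capture(n);u0,v0,u1,v1=b
    o.append(cv2.resize(q[v0:v1,u0:u1],(400,int(400*(v1-v0)/(u1-u0))),interpolation=cv2.INTER_CUBIC)[:330])
h=min(x.shape[0] for x in o);cv2.imwrite("pics/c1.png",np.hstack([x[:h] for x in o])[:,:,::-1])
E
```

```text
[ 0.48068566 -0.08780038  0.26351767] [ 0.48179472 -0.09555852  0.27037838] [-0.62  0.2   1.74  0.64  2.07 -1.09] 2.501155707879828
8 [[1.12, 0.02, 0.0, 0.2, -0.2, 0.2, 3.0], [1.12, 0.02, -0.0, 0.2, -0.2, 0.2, 3.0], [1.12, 0.01, -0.01, 0.2, -0.2, 0.2, 3.0], [1.12, 0.01, -0.01, 0.2, -0.2, 0.2, 3.0], [1.12, 0.01, -0.01, 0.2, -0.2, 0.2, 3.0], [1.12, 0.0, -0.02, 0.2, -0.2, 0.2, 3.0], [1.12, -0.0, -0.02, 0.2, -0.2, 0.2, 3.0], [1.12, -0.0, -0.02, 0.2, -0.2, 0.2, 3.0]]
```

View pics/c1.png

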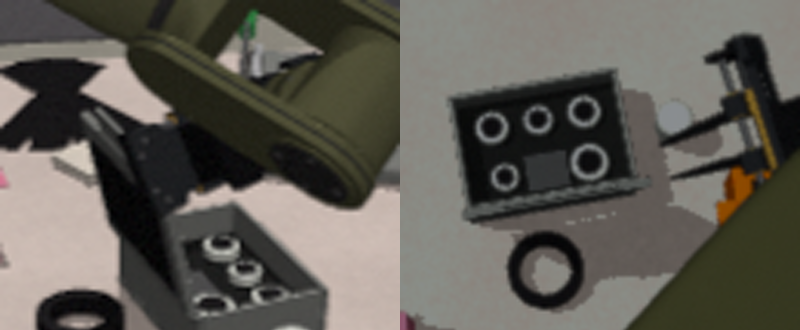

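The left panel shows the hand above the lid's right side. In the right panel the finger tips are at crop (662,147) and (672,177), just right of the lid edge at (645,180). I'll check the fingers against the lip plane with depth before going in.

```bash
python3 - <<'E'
from h import *
st=sense();T=R.from_quat(st["eef_rot"])
for n,b in(("top",(255,385,130,240)),("side",(290,400,130,250))):
    P=cloud(n,capture(n)[1],*b);P=P[(P[:,2]>.2)&(P[:,2]<.4)]
    fs=np.c_[P@F,P@S_,P[:,2]]
    q=fs[(fs[:,1]<-.05)&(fs[:,1]>-.155)&(fs[:,2]>.212)&(fs[:,2]<.235)];print(n,"lip",len(q),np.percentile(q,[5,50,95],axis=0).round(4).tolist())
    L=T.inv().apply(P-st["tcp_pos"]);k=(L[:,0]>-.045)&(L[:,0]<.005)&(abs(L[:,1])<.035)&(abs(L[:,2])<.03)
    for sg in(1,-1):
        m=L[k&(L[:,1]*sg>0)]
        if len(m):print("finger",sg,len(m),np.percentile(m,[5,50,95],axis=0).round(4).tolist())
    lp=T.inv().apply(P[(fs[:,1]<-.06)&(fs[:,1]>-.155)&(fs[:,2]>.212)&(fs[:,2]<.235)]-st["tcp_pos"])
    if len(lp):print("lip in tool y",np.percentile(lp[:,1],[5,50,95]).round(4))
E
```

```text
top lip 55 [[0.4323, -0.1493, 0.2228], [0.4347, -0.1068, 0.2282], [0.437, -0.0563, 0.231]]
finger 1 42 [[-0.0432, 0.0153, -0.0158], [-0.0271, 0.0182, -0.0102], [-0.0063, 0.0232, 0.0053]]
finger -1 33 [[-0.0426, -0.0234, -0.0148], [-0.0277, -0.0185, -0.0114], [-0.0046, -0.0154, -0.0082]]
lip in tool y [-0.0034  0.0026  0.0085]
side lip 29 [[0.4334, -0.098, 0.2134], [0.4355, -0.074, 0.2241], [0.4385, -0.0513, 0.2272]]
lip in tool y [0.0029 0.0063 0.0107]
```

Emit:
apply_moves(increments=[[1.1,0,0,0.3,-0.3,0.2,3],[1.1,0,0,0.3,-0.3,0.2,3],[1.1,0,0,0.3,-0.3,0.2,3],[1.1,0,0,0.3,-0.3,0.2,3],[1.1,0,0,0.3,-0.3,0.2,3],[1.1,0,0,0.3,-0.3,0.2,3]])

```text
clock: 3.47
tcp_pos: [0.463, -0.0318, 0.2306]
eef_rot: [0.564, 0.776, -0.088, 0.266]
wrist_force: [-0.8, -0.5, -0.0]
gripper_width: 0.0302
```

```bash
cat >> h.py <<'E'
def follow(ths,g=3.0,**k):
    st=sense();p0,R0=st["tcp_pos"],R.from_quat(st["eef_rot"])
    out=[]
    for th in ths:
        p,Rt=pose(th,**k)
        d=R0.inv().apply(p-p0)*100;w=(R0.inv()*Rt).as_rotvec(degrees=True)
        out.append([float(v) for v in [*d.round(2),*w.round(1),g]]);p0,R0=p,Rt
    print(out)
def report():
    st=sense();R0=R.from_quat(st["eef_rot"])
    best=min(np.arange(-.2,2,.002),key=lambda th:(R0.inv()*pose(th)[1]).magnitude())
    p,Rt=pose(best);print("clk",st["clock"],"theta_tool",round(best,3),"pos err in tool mm",(R0.inv().apply(st["tcp_pos"]-p)*1e3).round(1),"F",st["wrist_force"].round(1),"j",st["joints"].round(2),"g",round(st["gripper_width"],4))
def lid():
    for n,b in(("top",(240,345,110,235)),("side",(290,400,110,250))):
        P=cloud(n,capture(n)[1],*b)-H;f,s,z=P@F,P@S_,P[:,2];rho=np.hypot(f,z);an=np.arctan2(z,f)
        k=(rho>.07)&(rho<.135)&(s>-.02)&(s<.09)&(an>-.1)&(an<2);
        if k.sum()>15:print(n,k.sum(),"lid angle",np.percentile(an[k],[10,50,90]).round(3))
E
python3 - <<'E'
from h import *
report();lid()
follow([1.8-.03*i for i in range(9)],)
p,Rt=pose(1.8,.004);rows(p,Rt,3,3)
E
```

```text
clk 3.4667 theta_tool 1.784 pos err in tool mm [-23.5   9.1   1.5] F [-0.8 -0.5 -0. ] j [-0.57  0.11  1.88  0.67  1.94 -1.04] g 0.0302
top 84 lid angle [-0.08   0.008  1.908]
side 55 lid angle [-0.088 -0.034  1.923]
[[2.28, -1.09, -0.11, -0.8, 0.8, -0.3, 3.0], [-0.07, 0.46, -0.03, 1.5, -0.0, -0.0, 3.0], [-0.06, 0.46, -0.03, 1.5, 0.0, 0.0, 3.0], [-0.06, 0.46, -0.03, 1.5, 0.0, -0.0, 3.0], [-0.05, 0.46, -0.03, 1.5, -0.0, 0.0, 3.0], [-0.04, 0.46, -0.03, 1.5, 0.0, -0.0, 3.0], [-0.04, 0.47, -0.03, 1.5, -0.0, -0.0, 3.0], [-0.03, 0.47, -0.03, 1.5, 0.0, 0.0, 3.0], [-0.02, 0.48, -0.03, 1.5, 0.0, 0.0, 3.0]]
3 [[0.72, 0.0, -0.04, -0.3, 0.3, -0.1, 3.0], [0.72, 0.01, -0.04, -0.3, 0.3, -0.1, 3.0], [0.72, 0.01, -0.03, -0.3, 0.3, -0.1, 3.0]]
```

Emit:
apply_moves(increments=[[0.8,0,0,-0.3,0.3,-0.1,3],[0.8,0,0,-0.3,0.3,-0.1,3],[0.7,0,0,-0.2,0.2,-0.1,3],[0,0,0,0,0,0,3]])

```text
clock: 3.9
tcp_pos: [0.4567, -0.01, 0.2176]
eef_rot: [0.56, 0.781, -0.078, 0.264]
wrist_force: [-0.9, 0.7, -0.4]
gripper_width: 0.03
```

```bash
python3 - <<'E'
from h import *
report()
follow([1.73-.03*i for i in range(8)],)
q,d=capture("side");cv2.imwrite("pics/c2.png",cv2.resize(q[130:250,290:400],(660,600*12//10//1),interpolation=cv2.INTER_CUBIC)[:600,:,::-1])
E
```

```text
clk 3.9 theta_tool 1.802 pos err in tool mm [ 2.1 11.4  0.9] F [-0.9  0.7 -0.4] j [-0.54  0.11  1.92  0.68  1.92 -1.06] g 0.03
[[-0.37, -0.03, -0.15, 3.6, 0.0, 0.1, 3.0], [-0.06, 0.46, -0.03, 1.5, 0.0, -0.0, 3.0], [-0.05, 0.46, -0.03, 1.5, -0.0, -0.0, 3.0], [-0.04, 0.47, -0.03, 1.5, 0.0, 0.0, 3.0], [-0.04, 0.47, -0.03, 1.5, 0.0, -0.0, 3.0], [-0.03, 0.47, -0.03, 1.5, 0.0, 0.0, 3.0], [-0.02, 0.49, -0.03, 1.5, 0.0, -0.0, 3.0], [-0.01, 0.5, -0.03, 1.5, 0.0, -0.0, 3.0]]
```

View pics/c2.png

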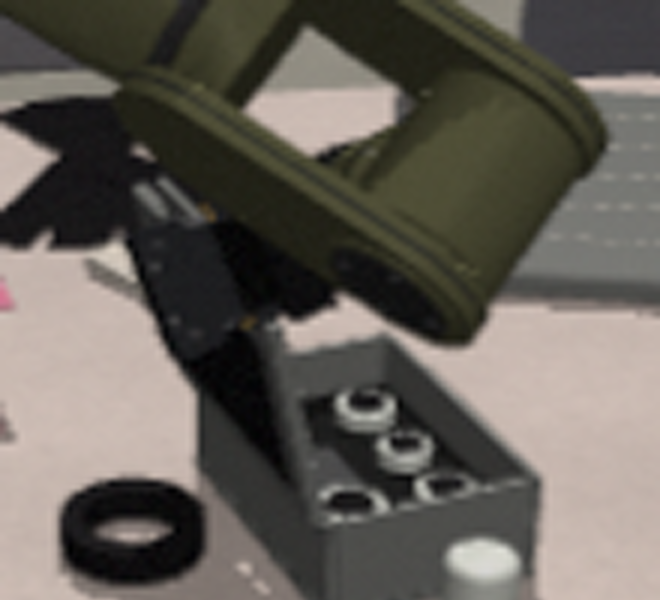

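The lid still leans back (crop 290,420) with the hand at its lip, and no contact shows in the wrist force. Now the push begins.

Emit:
apply_moves(increments=[[-0.3,0,-0.15,3,0,0,3],[-0.1,0.45,0,1.5,0,0,3],[-0.1,0.45,0,1.5,0,0,3],[-0.05,0.45,0,1.5,0,0,3],[-0.05,0.45,0,1.5,0,0,3],[0,0.45,0,1.5,0,0,3],[0,0.45,0,1.5,0,0,3],[0,0.45,0,1.5,0,0,3]])

```text
clock: 4.62
tcp_pos: [0.4902, -0.0068, 0.2249]
eef_rot: [0.588, 0.765, -0.174, 0.194]
wrist_force: [-0.9, 0.4, -0.3]
gripper_width: 0.0298
```

```bash
python3 - <<'E'
from h import *
report();lid()
follow([1.50-.025*i for i in range(8)])
E
```

```text
clk 4.6167 theta_tool 1.518 pos err in tool mm [-2.6  0.6  2.2] F [-0.9  0.4 -0.3] j [-0.51  0.16  1.85  0.71  1.92 -0.77] g 0.0298
top 182 lid angle [-0.045  1.757  1.814]
side 144 lid angle [-0.041  1.771  1.816]
[[0.26, 0.23, -0.25, 1.0, 0.1, -0.0, 3.0], [-0.0, 0.41, -0.03, 1.2, -0.0, -0.0, 3.0], [0.01, 0.41, -0.03, 1.2, 0.0, -0.0, 3.0], [0.01, 0.41, -0.02, 1.2, -0.0, 0.0, 3.0], [0.02, 0.41, -0.02, 1.2, -0.0, -0.0, 3.0], [0.02, 0.41, -0.02, 1.3, 0.0, -0.0, 3.0], [0.03, 0.41, -0.02, 1.3, -0.0, -0.0, 3.0], [0.03, 0.41, -0.02, 1.3, 0.0, 0.0, 3.0]]
```

Emit:
apply_moves(increments=[[0.2,0.25,-0.2,1,0,0,3],[0,0.4,0,1.2,0,0,3],[0,0.4,0,1.2,0,0,3],[0,0.4,0,1.2,0,0,3],[0,0.4,0,1.2,0,0,3]])

```text
clock: 5.13
tcp_pos: [0.5084, -0.0, 0.2245]
eef_rot: [0.598, 0.755, -0.215, 0.162]
wrist_force: [-0.1, 0.2, -0.8]
gripper_width: 0.0301
```

```bash
sed -i 's/(an>-.1)/(an>.25)/' h.py; python3 - <<'E'
from h import *
report();lid()
follow([1.38-.02*i for i in range(8)])
E
```

```text
clk 5.1333 theta_tool 1.396 pos err in tool mm [-1.3 -0.1  1.3] F [-0.1  0.2 -0.8] j [-0.49  0.19  1.82  0.73  1.9  -0.65] g 0.0301
top 218 lid angle [1.621 1.654 1.704]
side 170 lid angle [1.603 1.647 1.685]
[[0.14, 0.27, -0.15, 0.9, 0.1, -0.0, 3.0], [0.02, 0.33, -0.02, 1.0, 0.0, -0.0, 3.0], [0.02, 0.33, -0.02, 1.0, -0.0, 0.0, 3.0], [0.03, 0.33, -0.02, 1.0, 0.0, 0.0, 3.0], [0.03, 0.33, -0.02, 1.0, -0.0, 0.0, 3.0], [0.03, 0.33, -0.02, 1.0, 0.0, -0.0, 3.0], [0.04, 0.33, -0.02, 1.0, 0.0, 0.0, 3.0], [0.04, 0.33, -0.02, 1.0, 0.0, -0.0, 3.0]]
```

Emit:
apply_moves(increments=[[0.1,0.3,-0.1,1,0,0,3],[0,0.3,0,1,0,0,3],[0,0.2,0,0.6,0,0,3],[0,0,0,0,0,0,3],[0,0,0,0,0,0,3],[0,0,0,0,0,0,3],[0,0,0,0,0,0,3]])

```text
clock: 5.82
tcp_pos: [0.5165, 0.0031, 0.2235]
eef_rot: [0.602, 0.75, -0.233, 0.148]
wrist_force: [0.3, 0.5, -0.2]
gripper_width: 0.03
```

```bash
python3 - <<'E'
from h import *
report();lid()
follow([1.32-.02*i for i in range(8)])
E
```

```text
clk 5.8167 theta_tool 1.342 pos err in tool mm [-0.6 -0.4  0.8] F [ 0.3  0.5 -0.2] j [-0.48  0.2   1.8   0.74  1.9  -0.59] g 0.03
top 346 lid angle [1.42 1.46 1.51]
side 159 lid angle [1.431 1.466 1.503]
[[0.09, 0.4, -0.1, 1.1, 0.1, -0.1, 3.0], [0.03, 0.33, -0.02, 1.0, 0.0, 0.0, 3.0], [0.03, 0.33, -0.02, 1.0, -0.0, -0.0, 3.0], [0.04, 0.33, -0.02, 1.0, 0.0, 0.0, 3.0], [0.04, 0.33, -0.02, 1.0, -0.0, -0.0, 3.0], [0.04, 0.33, -0.02, 1.0, 0.0, -0.0, 3.0], [0.05, 0.33, -0.02, 1.0, -0.0, 0.0, 3.0], [0.05, 0.33, -0.02, 1.0, 0.0, 0.0, 3.0]]
```

The lid has passed its balance point and now rests on the front finger: measured about 1.36 against 1.34 for the finger. Now I lower it.

Emit:
apply_moves(increments=[[0.1,0.35,-0.1,1,0,0,3],[0,0.35,0,1,0,0,3],[0.05,0.4,0,1.2,0,0,3],[0.05,0.45,0,1.4,0,0,3],[0.05,0.45,0,1.4,0,0,3],[0.1,0.45,-0.05,1.4,0,0,3],[0.1,0.45,-0.05,1.4,0,0,3],[0.1,0.45,-0.05,1.4,0,0,3]])

```text
clock: 6.58
tcp_pos: [0.5507, 0.0138, 0.2144]
eef_rot: [0.614, 0.723, -0.304, 0.089]
wrist_force: [0.6, -0.1, -0.5]
gripper_width: 0.03
```

```bash
cat > s.py <<'E'
import sys
from h import *
report();lid()
t0=float(sys.argv[1]);follow([t0-float(sys.argv[2])*i for i in range(8)])
E
python3 - <<'E'
from h import *
report();lid()
st=sense();R0=R.from_quat(st["eef_rot"])
th=min(np.arange(-.2,2,.002),key=lambda th:(R0.inv()*pose(th)[1]).magnitude())
follow([th-.035*(i+1) for i in range(8)])
E
```

```text
clk 6.5833 theta_tool 1.124 pos err in tool mm [ 0.1  0.5 -0.4] F [ 0.6 -0.1 -0.5] j [-0.44  0.27  1.74  0.76  1.87 -0.37] g 0.03
top 464 lid angle [1.196 1.239 1.291]
side 279 lid angle [1.19  1.222 1.271]
[[0.09, 0.48, 0.01, 1.8, 0.1, -0.2, 3.0], [0.12, 0.56, -0.02, 1.8, 0.0, -0.0, 3.0], [0.13, 0.56, -0.02, 1.9, -0.0, -0.0, 3.0], [0.14, 0.56, -0.02, 1.9, 0.0, 0.0, 3.0], [0.15, 0.56, -0.02, 1.9, 0.0, -0.0, 3.0], [0.16, 0.55, -0.02, 1.9, -0.0, -0.0, 3.0], [0.17, 0.55, -0.02, 1.9, 0.0, 0.0, 3.0], [0.18, 0.55, -0.02, 1.9, -0.0, -0.0, 3.0]]
```

Tracking well, with the lid on the finger.

Emit:
apply_moves(increments=[[0.1,0.5,0,1.8,0.1,-0.2,3],[0.1,0.55,0,1.8,0,0,3],[0.15,0.55,0,1.9,0,0,3],[0.15,0.55,0,1.9,0,0,3],[0.15,0.55,-0.05,1.9,0,0,3],[0.15,0.55,-0.05,1.9,0,0,3],[0.15,0.55,0,1.9,0,0,3],[0.2,0.55,0,1.9,0,0,3]])

```text
clock: 7.35
tcp_pos: [0.5894, 0.0243, 0.1913]
eef_rot: [0.619, 0.677, -0.398, 0.005]
wrist_force: [-0.4, 0.9, 0.1]
gripper_width: 0.0301
```

```bash
cat > s.py <<'E'
import sys
from h import *
report();lid()
st=sense();R0=R.from_quat(st["eef_rot"])
th=min(np.arange(-.2,2,.002),key=lambda th:(R0.inv()*pose(th)[1]).magnitude())
follow([th-float(sys.argv[1])*(i+1) for i in range(8)],rho=float(sys.argv[2]))
E
python3 s.py .035 .155
```

```text
clk 7.35 theta_tool 0.838 pos err in tool mm [-0.5 -0.2 -0.7] F [-0.4  0.9  0.1] j [-0.4   0.36  1.67  0.78  1.84 -0.09] g 0.0301
top 561 lid angle [0.907 0.955 1.016]
side 323 lid angle [0.894 0.932 0.984]
[[0.19, 0.55, 0.02, 2.0, -0.0, 0.0, 3.0], [0.19, 0.54, -0.01, 2.0, -0.0, 0.0, 3.0], [0.2, 0.54, -0.01, 2.0, 0.0, -0.0, 3.0], [0.21, 0.53, -0.01, 2.0, -0.0, 0.0, 3.0], [0.22, 0.53, -0.01, 2.0, 0.0, -0.0, 3.0], [0.22, 0.53, -0.01, 2.1, 0.0, 0.0, 3.0], [0.23, 0.52, -0.01, 2.1, -0.0, -0.0, 3.0], [0.23, 0.52, -0.01, 2.1, -0.0, -0.0, 3.0]]
```

Emit:
apply_moves(increments=[[0.2,0.55,0,2,0,0,3],[0.2,0.55,0,2,0,0,3],[0.2,0.55,0,2,0,0,3],[0.2,0.55,0,2,0,0,3],[0.2,0.55,0,2,0,0,3],[0.2,0.55,-0.05,2,0,0,3],[0.25,0.5,0,2,0,0,3],[0.25,0.5,0,2,0,0,3]])

```text
clock: 8.12
tcp_pos: [0.6193, 0.0318, 0.1581]
eef_rot: [0.614, 0.614, -0.488, -0.081]
wrist_force: [1.1, 0.3, 0.1]
gripper_width: 0.03
```

```bash
python3 s.py .03 .157
```

```text
clk 8.1167 theta_tool 0.562 pos err in tool mm [-1.2  0.2 -0.8] F [1.1 0.3 0.1] j [-0.37  0.45  1.61  0.79  1.8   0.18] g 0.03
top 606 lid angle [0.629 0.673 0.738]
side 311 lid angle [0.615 0.652 0.702]
[[0.24, 0.43, -0.16, 1.9, -0.0, -0.0, 3.0], [0.21, 0.45, -0.01, 1.8, 0.0, -0.0, 3.0], [0.21, 0.44, -0.01, 1.8, 0.0, 0.0, 3.0], [0.22, 0.44, -0.01, 1.9, -0.0, 0.0, 3.0], [0.22, 0.44, -0.01, 1.9, -0.0, -0.0, 3.0], [0.22, 0.44, -0.01, 1.9, -0.0, -0.0, 3.0], [0.23, 0.43, -0.0, 1.9, 0.0, 0.0, 3.0], [0.23, 0.43, -0.0, 1.9, 0.0, 0.0, 3.0]]
```

Emit:
apply_moves(increments=[[0.25,0.45,-0.1,1.9,0,0,3],[0.2,0.45,-0.05,1.8,0,0,3],[0.2,0.45,0,1.8,0,0,3],[0.2,0.45,0,1.8,0,0,3],[0.2,0.45,0,1.9,0,0,3],[0.2,0.45,0,1.9,0,0,3],[0.25,0.45,0,1.9,0,0,3],[0.25,0.45,0,1.9,0,0,3]])

```text
clock: 8.88
tcp_pos: [0.6366, 0.0352, 0.1253]
eef_rot: [0.599, 0.547, -0.563, -0.158]
wrist_force: [2.1, 0.1, -0.8]
gripper_width: 0.0301
```

```bash
sed -i 's/(an>.25)/(an>.06)/' h.py; python3 s.py .02 .157; python3 - <<'E'
from h import *
q,d=capture("side");cv2.imwrite("pics/c3.png",cv2.resize(q[130:250,300:420],(600,600),interpolation=cv2.INTER_CUBIC)[:,:,::-1])
E
```

```text
clk 8.8833 theta_tool 0.328 pos err in tool mm [-2.8  0.  -1.2] F [ 2.1  0.1 -0.8] j [-0.36  0.52  1.58  0.79  1.76  0.42] g 0.0301
top 600 lid angle [0.392 0.44  0.502]
side 290 lid angle [0.384 0.42  0.468]
[[0.36, 0.26, -0.12, 1.3, 0.1, -0.1, 3.0], [0.15, 0.29, -0.0, 1.3, -0.0, -0.0, 3.0], [0.15, 0.28, -0.0, 1.3, 0.0, 0.0, 3.0], [0.16, 0.28, -0.0, 1.3, 0.0, -0.0, 3.0], [0.16, 0.28, -0.0, 1.3, 0.0, 0.0, 3.0], [0.16, 0.28, -0.0, 1.3, 0.0, 0.0, 3.0], [0.16, 0.28, -0.0, 1.3, -0.0, 0.0, 3.0], [0.16, 0.28, -0.0, 1.3, 0.0, -0.0, 3.0]]
```

View pics/c3.png

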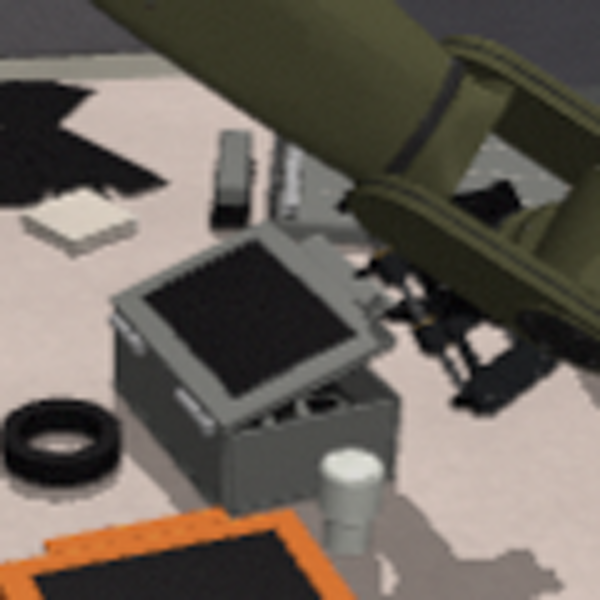

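The lid sits about 20° open on the finger at crop (370,295), with the eyepiece at (350,500) well clear. I'll keep lowering, more slowly.

Emit:
apply_moves(increments=[[0.3,0.3,-0.1,1.5,0,0,3],[0.2,0.35,0,1.6,0,0,3],[0.2,0.35,0,1.6,0,0,3],[0.2,0.35,0,1.6,0,0,3],[0.2,0.3,0,1.4,0,0,3],[0.2,0.3,0,1.4,0,0,3],[0.2,0.3,0,1.3,0,0,3],[0.15,0.3,0,1.3,0,0,3]])

```text
clock: 9.7
tcp_pos: [0.6451, 0.0387, 0.0966]
eef_rot: [-0.58, -0.482, 0.618, 0.22]
wrist_force: [1.2, 0.5, -0.6]
gripper_width: 0.03
```

```bash
sed -i 's/(an>.06)/(an>.03)/' h.py; python3 s.py .015 .157
```

```text
clk 9.7 theta_tool 0.138 pos err in tool mm [-2.2 -0.8 -2.8] F [ 1.2  0.5 -0.6] j [-0.35  0.56  1.57  0.79  1.73  0.61] g 0.03
top 577 lid angle [0.203 0.255 0.321]
side 267 lid angle [0.199 0.239 0.279]
[[0.27, 0.24, 0.04, 0.9, -0.1, -0.3, 3.0], [0.12, 0.21, -0.0, 1.0, -0.0, 0.0, 3.0], [0.12, 0.21, -0.0, 1.0, -0.0, -0.0, 3.0], [0.12, 0.21, -0.0, 1.0, -0.0, 0.0, 3.0], [0.12, 0.21, -0.0, 1.0, 0.0, -0.0, 3.0], [0.12, 0.21, -0.0, 1.0, 0.0, -0.0, 3.0], [0.12, 0.21, -0.0, 1.0, 0.0, 0.0, 3.0], [0.12, 0.2, -0.0, 1.0, -0.0, -0.0, 3.0]]
```

Emit:
apply_moves(increments=[[0.2,0.22,0,1,0,0,3],[0.15,0.22,0,1,0,0,3],[0.12,0.22,0,1,0,0,3],[0.12,0.22,0,1,0,0,3],[0.12,0.2,0,1,0,0,3],[0.12,0.2,0,1,0,0,3],[0.12,0.15,0,0.7,0,0,3]])

```text
clock: 10.38
tcp_pos: [0.6466, 0.0399, 0.0778]
eef_rot: [-0.565, -0.442, 0.647, 0.257]
wrist_force: [0.2, -1.9, -1.9]
gripper_width: 0.0301
```

```bash
sed -i 's/(an>.03)/(an>-.03)/' h.py; python3 s.py .012 .157
```

```text
clk 10.3833 theta_tool 0.028 pos err in tool mm [-0.6 -0.2 -2.6] F [ 0.2 -1.9 -1.9] j [-0.35  0.59  1.56  0.79  1.71  0.72] g 0.0301
top 543 lid angle [0.087 0.141 0.206]
side 238 lid angle [0.09  0.124 0.17 ]
[[0.13, 0.15, 0.04, 0.7, -0.2, -0.3, 3.0], [0.09, 0.16, -0.0, 0.8, -0.0, -0.0, 3.0], [0.09, 0.16, -0.0, 0.8, 0.0, 0.0, 3.0], [0.09, 0.16, -0.0, 0.8, -0.0, -0.0, 3.0], [0.09, 0.16, -0.0, 0.8, -0.0, 0.0, 3.0], [0.09, 0.16, -0.0, 0.8, -0.0, -0.0, 3.0], [0.09, 0.16, -0.0, 0.8, -0.0, 0.0, 3.0], [0.09, 0.16, -0.0, 0.8, 0.0, -0.0, 3.0]]
```

Emit:
apply_moves(increments=[[0.1,0.16,0,0.6,0,0,3],[0.1,0.16,0,0.6,0,0,3],[0.1,0.16,0,0.6,0,0,3],[0.1,0.16,0,0.3,0,0,3],[0.05,0.1,0,0,0,0,3],[0,0,0,0,0,0,3]])

```text
clock: 10.98
tcp_pos: [0.6452, 0.0411, 0.069]
eef_rot: [-0.558, -0.43, 0.657, 0.268]
wrist_force: [0.2, -0.3, 0.1]
gripper_width: 0.0301
```

```bash
python3 s.py .01 .157;python3 - <<'E'
from h import *
q,d=capture("side");cv2.imwrite("pics/c4.png",cv2.resize(q[130:250,300:420],(600,600),interpolation=cv2.INTER_CUBIC)[:,:,::-1])
E
```

```text
clk 10.9833 theta_tool -0.006 pos err in tool mm [ 2.4  2.  -1.5] F [ 0.2 -0.3  0.1] j [-0.35  0.6   1.57  0.79  1.7   0.75] g 0.0301
top 544 lid angle [0.079 0.122 0.179]
side 230 lid angle [0.074 0.112 0.16 ]
[[-0.14, -0.05, -0.05, 0.7, -0.0, -0.1, 3.0], [0.08, 0.14, -0.0, 0.7, -0.0, -0.0, 3.0], [0.08, 0.14, -0.0, 0.7, 0.0, 0.0, 3.0], [0.08, 0.14, -0.0, 0.7, -0.0, -0.0, 3.0], [0.08, 0.14, -0.0, 0.7, 0.0, 0.0, 3.0], [0.08, 0.14, -0.0, 0.7, -0.0, 0.0, 3.0], [0.08, 0.13, -0.0, 0.7, 0.0, -0.0, 3.0], [0.08, 0.13, -0.0, 0.7, -0.0, -0.0, 3.0]]
```

View pics/c4.png

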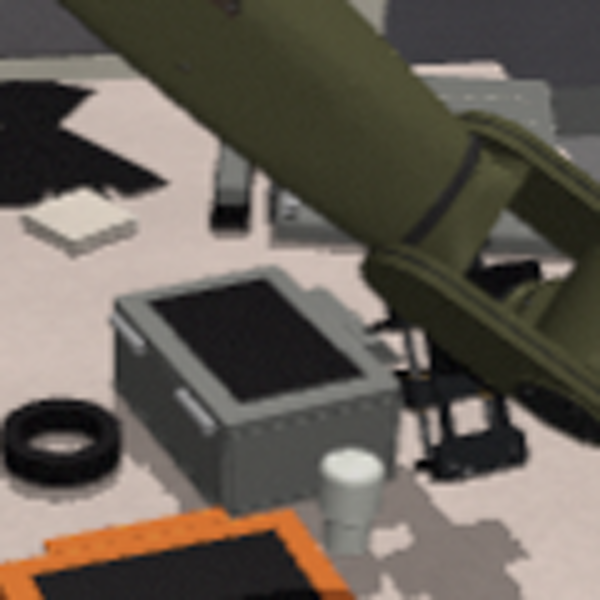

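The lid looks shut and flush (front edge around crop 230–400, 390–420) and the wrist force is about zero. I'll drop the finger slightly to free it, then check that the lid stays put.

Emit:
apply_moves(increments=[[0.1,0.17,0,0,0,0,3],[0.1,0.17,0,0,0,0,3],[0,0,0,0,0,0,3]])

```text
clock: 11.38
tcp_pos: [0.6456, 0.0409, 0.0655]
eef_rot: [-0.559, -0.431, 0.656, 0.268]
wrist_force: [0.1, 0.2, 0.5]
gripper_width: 0.0302
```

```bash
cat > t.py <<'E'
from h import *
for n,b in(("top",(240,345,110,235)),("side",(290,400,110,250))):
    P=cloud(n,capture(n)[1],*b)-H;f,s,z=P@F,P@S_,P[:,2]
    k=(f>.01)&(f<.13)&(abs(s)<.09)&(z<.05);A=np.c_[f,s,np.ones(len(f))][k];c=np.linalg.lstsq(A,z[k],rcond=None)[0];print(n,"top plane slope f,s, height at hinge",c.round(4))
E
python3 s.py .01 .157; python3 t.py
```

```text
clk 11.3833 theta_tool -0.006 pos err in tool mm [ 3.9  5.2 -1.9] F [0.1 0.2 0.5] j [-0.35  0.61  1.57  0.79  1.7   0.75] g 0.0302
top 549 lid angle [0.077 0.126 0.19 ]
side 237 lid angle [0.075 0.11  0.158]
[[-0.31, -0.39, -0.01, 0.6, -0.0, -0.2, 3.0], [0.08, 0.14, -0.0, 0.7, 0.0, -0.0, 3.0], [0.08, 0.14, -0.0, 0.7, -0.0, 0.0, 3.0], [0.08, 0.14, -0.0, 0.7, 0.0, 0.0, 3.0], [0.08, 0.14, -0.0, 0.7, -0.0, 0.0, 3.0], [0.08, 0.14, -0.0, 0.7, 0.0, -0.0, 3.0], [0.08, 0.13, -0.0, 0.7, -0.0, 0.0, 3.0], [0.08, 0.13, -0.0, 0.7, -0.0, 0.0, 3.0]]
top top plane slope f,s, height at hinge [-0.001  -0.0005  0.0128]
side top plane slope f,s, height at hinge [0.0052 0.0007 0.0107]
```

Shut: the slope is about 0, and the lid did not move when the finger dropped. Retreat along −x.

Emit:
apply_moves(increments=[[-0.5,0,0,0,0,0,3],[-1,0,0,0,0,0,3],[-1.2,0,0,0,0,0,3],[-1.5,0,0,0,0,0,3],[-2,0,0,0,0,0,3],[-2,0,0,0,0,0,3],[-2,0,0,0,0,0,3],[-2,0,0,0,0,0,3]])

```text
clock: 12.25
tcp_pos: [0.6749, -0.068, 0.1316]
eef_rot: [-0.558, -0.431, 0.657, 0.268]
wrist_force: [-0.4, 0.3, -0.4]
gripper_width: 0.0299
```

Emit:
apply_moves(increments=[[-2,-1,0,0,0,0,3],[-2,-1,0,0,0,0,3],[-1,-0.5,0,0,0,0,3],[0,0,0,0,0,0,3],[0,0,0,0,0,0,3]])

```text
clock: 12.67
tcp_pos: [0.6866, -0.1099, 0.1867]
eef_rot: [-0.563, -0.428, 0.655, 0.267]
wrist_force: [0.4, -0.5, -0.2]
gripper_width: 0.0299
```

```bash
python3 t.py;python3 - <<'E'
from h import *
st=sense();print(st["clock"],st["tcp_pos"],abs(st["qd"]).max(),st["wrist_force"])
q,d=capture("top");w,d2=capture("side")
T=cloud("top",d,262,337,140,205);T=T[(T[:,2]>.055)&(T[:,2]<.1)&(T[:,0]>.4)&(T[:,1]>-.07)];print(cv2.minAreaRect(T[:,:2].astype(np.float32)))
cv2.imwrite("pics/c5.png",np.hstack([cv2.resize(x,(400,400)) for x in(w[130:330,270:470],q[110:270,230:390])])[:,:,::-1])
E
```

```text
top top plane slope f,s, height at hinge [-0.0034  0.0027  0.0129]
side top plane slope f,s, height at hinge [-0.0009  0.0017  0.0111]
12.7667 [ 0.68618022 -0.10899273  0.18597971] 0.023839422280327278 [ 0.04545358 -0.64992928  0.03318404]
((0.5568691492080688, 0.052016519010066986), (0.17156122624874115, 0.1998806744813919), 15.756036758422852)
```

View pics/c5.png

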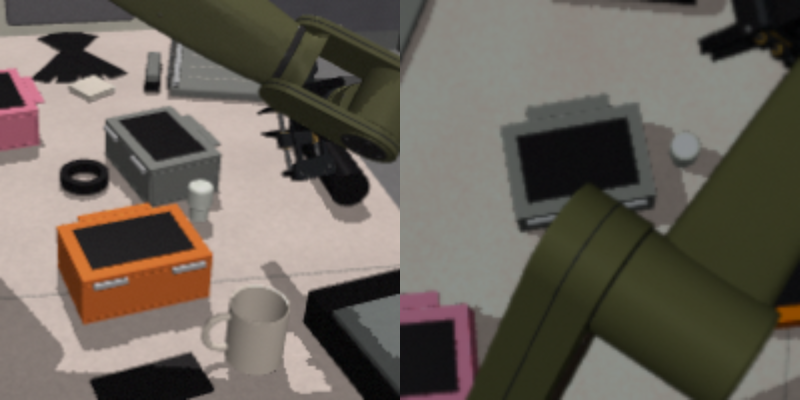

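The case is shut and in place, the hand is clear, and the eyepiece (crop 200,195) and tape (82,178) are undisturbed.

```bash
python3 -c "
from station import *
print(hand_in())"
```

```text
the job is handed in; nothing more can be done
None
```

The case is closed and the job is handed in, at about 12.8 s on the robot's clock.

**How it went:** I put the slightly open fingers (3 cm apart) over the right end of the lip and pushed the lid forward from behind. It passed its balance point and settled on the front finger at a lid angle of about 1.36. I then lowered it on that finger along the hinge arc until it rested on the rim. After that I dropped the finger a few millimetres to free it and drew the hand back to the upper right. The lid was never gripped.

**Last checks:**
- **Lid:** the top surface is level, with a slope of 0.003 or less in both views. It did not move when the finger dropped away.
- **Case:** it stands where it was. Its yaw measured 15.8° against 15.6° before, and its sideways position agrees within about 1 mm. I did not measure its front-to-back position again, because the shut lid changes the outline.
- **Surroundings:** the eyepiece and tape look undisturbed in the last picture; I did not measure them again.
- **Forces:** the wrist force read after each move stayed below about 3 N.

No check failed.

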